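# Slide a portioning stencil along its frame until it drops over the locating pins

## Task

Pick up the white portioning stencil by its black handle and lay it between the rails of the green frame, handle crossways and the end with the two small holes away from you, so that it rests on the heads of the two steel pins with those holes still short of them. Then slide it gently away from you until the holes drop over the pins and it lies flat on the board, let go of it, and leave the things around it standing where they are. Never force the stencil against the pins: stop as soon as they hold it.

Things in the scene. Friction and masses are not known exactly. Their poses are not given: they have to be found in the camera images.
- stencil: White stencil plate, 180 (its x) x 150 (y) x 6 mm, 0.2 to 0.4 kg, with three 51 mm openings and, at x = +30, y = +-55 mm, two small locating holes of 16.5 mm. A black handle stands over its middle, where it balances. Origin: centre of the underside; x points to the end with the locating holes, z up. At the start it lies flat on the counter, x within 0.4 rad of straight ahead of the robot.
- stencil_grip (a point): Centre of the black handle bar, 44 mm above the stencil's origin: a bar 14 mm thick along the stencil's x, 108 mm long along y, 36 to 52 mm above the underside, on two round 12 mm posts at y = +-46 mm.
- stencil_holes (a point): Point midway between the two locating holes, on the stencil's underside, 30 mm from its origin along +x. The plate goes on 60 mm beyond the hole centres.
- stencil_near (a point): Middle of the stencil's other (near) edge, on its underside, 90 mm from its origin along -x.
- frame: Green board fixed to the counter, 285 (its x) x 200 (y) x 12 mm, an aluminium rail along each long side. Origin: on the underside, mid-width, 135 mm from the near edge; x runs along the rails away from the robot, z up. More than 12 N against pins in the holes is forcing, as is 30 N on the pin heads. A stencil laid on the pin heads slides with 0.4 to 2 N, its near edge on the board, about 0.065 rad aslope.
- frame_pins (a point): MIDDLE of the range in which the two pins may stand, on the board's top: x = 78 mm in the frame. The real place is not known: they stand 18 mm nearer to 18 mm farther along x, new in each run, and the laid stencil hides them. Steel pins at y = +-55 mm, 12 mm in diameter, rounded, 10 mm high, fixed on a pin bar sunk flush in the board. Once in the holes they stop the stencil within some 4 mm of travel.
- frame_mouth (a point): Near end of the rails, on the board's top (12 mm above the counter), mid-width. Inside, the rails stand at y = +-77 mm, 2 mm play each side of the stencil, upright to 14 mm above the board, then flaring outward to about 23 mm: they guide in a stencil coming down up to 4 mm off.
- soy_bottle: Glass sauce bottle with a yellow cap, 56 mm in diameter, 214 mm high, standing to the left behind the stencil; origin at the centre of its foot. Leave it.
- glass_bowl: White bowl with a flowered rim, 114 mm wide, 47 mm high, on the right; origin at the centre of its foot. Leave it.
- sauce_cup_a: Square white sauce cup, 82 x 82 x 35 mm, on the right of the frame; origin at the centre of its foot. Leave it.
- red_cap_jar: Spice jar with a red cap, 45 mm in diameter, 106 mm high, standing behind, between frame and stencil; origin at the centre of its foot. Leave it.

How it is judged:
By the outcome, as a careful person would: the job done as asked, in the order asked, and still so for the second after the job is handed in, with the robot touching nothing.
It also fails if it takes over 51 s, if anything falls off the work surface, if the arm or the gripper's body presses on something with over 40 N, if the wrist force passes 120 N, or if a joint passes its speed limit or range.

## Robot

A 7-joint arm with a two-finger parallel gripper is mounted at the origin on a cart in front of the work surface, level with it; the furniture and walls round the work are solid. World frame = base frame: x ahead of the robot, y to its left, z up, the work surface at z = 0. Lengths are in m, angles in rad, forces in N, time in s.
With the tool pointing down it reaches from about 0.4 to 0.85 m from the base axis. Payload 10.4 kg.
Tool frame: the origin (TCP) lies midway between the tips of the shut fingers; the grasp point (between the pads) lies bot.grip_point_offset behind it (bot.grip_point_offset is the distance from the TCP to the grasp point, in m); z points along the fingers, y is the line along which they close (so a half turn about z gives the same grasp; the last joint's range is limited). The gripper opens to 87 mm and grips with 3 to 60 N. Pads are 19 mm wide; open, the fingers measure 117 mm over their backs; the gripper's body (75 mm by 190 mm) begins 51 mm behind the grasp point.
Start: joints at [-1.327, 0.332, -0.065, 1.46, 0.022, 1.35, -0.088], TCP at [0.165, 0.603, 0.223] pointing down, gripper open.
Joint ranges: [-2.6, 2.6], [-0.5, 2.12], [-1.47, 1.34], [0.16, 2.42], [-1.27, 4.41], [0.06, 2.06], [-2.6, 2.6]. Speed limits (rad/s): [2.22, 2.22, 2.79, 2.79, 3.14, 3.14, 3.14].

## Interface

Orientations are given as a unit quaternion [w, x, y, z].
In Python, from cell import bot, grab_frame, get_calibration, ticket gives the robot as it stands.
- The arm moves only by the tool drive_tool, never from a script. Its argument "motion" is a list of rows, each an object of numbers: "dx", "dy", "dz": the shift along the tool's x, y, z scaled (see below); "yaw": the turn about the tool's z scaled (see below); "grip": the closure, from -1 (fully open) to 1 (shut). A call has exactly 5 rows; each row shifts and turns the commanded pose from where the row before left it, along the tool's axes as they then stand; what a row does not reach is not made up. The controller multiplies each number of a shift by 0.03 m and each number of a turn by 5 degrees. A row lasts 1/12 s, in which the tool goes at most 41.7 mm and 7.16 degrees, less where a joint would pass 70% of its speed; a pose out of reach is approached as far as the arm can. A call with a number of a shift or a turn outside -1 to 1 is refused whole. A call with a gripper value outside its range is refused whole. The fingers move at their own pace and stop on an object; "grip_force" is the grip in N (left out, the last holds). Time passes only in rows, so rows that do not move let the fingers close, or fill a call up. It gives the time, the measured TCP pose, the force, the opening and the grip force at its end, in the units of the state.
- bot.observe(): the state, without advancing time (a new reading comes with each control period).
- grab_frame(name): name is "side" or "top"; returns the picture (420x560x3 uint8, blue, green, red); there is no depth.
- get_calibration(name): a dict with "intrinsics" (3x3 intrinsics, pixels), "k1" (the pictures are not rectified: a ray, as slopes to the right and down, at radius r is drawn at 1 + k1 r^2 times it, then the intrinsics apply), "camera_from_world" (4x4, takes a point from world to camera coordinates). Camera axes: x right, y down, z forward; pixel columns grow to the right and rows downward; lengths in m; the calibration is good to about 2 mm. A picture is of the moment at which its call begins. get_calibration takes no time and is no camera call.
- ticket.finish_job(): hands the job in; it is judged then, once.
The state is a dict: "time": time; "q": joint angles; "dq": joint speeds; "effort": joint torques, N m; "position": TCP position; "tool_rot": TCP orientation; "contact_force": force on the tool from outside, world axes, zero at the start; "moment": the same for the moment, N m; "opening": finger opening in m; "grip_force": force on a finger pad.
Only numpy, scipy, OpenCV 4.12 (cv2) and the standard library are available. Lean on these libraries where they do the work, as an engineer would, in place of code of your own. Each camera call takes 0.05 s, during which the arm holds its last target. There are 200 camera calls.

## Working session

There is one attempt and no reset: what is moved stays moved. The work goes in short steps, Python scripts to look and compute and a tool call to move; the robot and the scene stay as the last step left them, time stands still between calls to the robot, and variables do not carry over. Pictures are saved under pics/ and viewed, at most 10 in all, crops included, and the job is handed in when it is done.

Besides the shell and the picture viewer there is one more tool, called after ">>>" as name(argument=value, ...), one argument or row to a line, values as JSON. drive_tool: Moves the arm, as the interface text tells. Shifts and turns lie within -1 to 1; 1 stands for 0.03 m of shift or 5 degrees of turn. Its arguments: {"type":"object","properties":{"motion":{"type":"array"},"grip_force":{"type":"number"}},"required":["motion"]}

```bash
mkdir -p pics; cat > h.py <<'E'
import numpy as np, cv2
from cell import bot, grab_frame, get_calibration, ticket
from scipy.spatial.transform import Rotation as R
def cal(n):
    c=get_calibration(n); return np.array(c["intrinsics"]),c["k1"],np.array(c["camera_from_world"])
def px2w(n,u,v,z):
    K,k1,T=cal(n)
    d=cv2.undistortPoints(np.array([[[u,v]]],float),K,np.array([k1,0,0,0],float)).ravel()
    r=T[:3,:3].T@np.array([d[0],d[1],1]); c=-T[:3,:3].T@T[:3,3]
    return c+r*(z-c[2])/r[2]
def w2px(n,p):
    K,k1,T=cal(n)
    return cv2.projectPoints(np.atleast_2d(np.array(p,float)),cv2.Rodrigues(T[:3,:3])[0],T[:3,3],K,np.array([k1,0,0,0],float))[0].reshape(-1,2)
def st():
    o=bot.observe(); r=R.from_quat(np.roll(o["tool_rot"],-1))
    print({k:np.round(o[k],4).tolist() for k in("time","position","contact_force","opening","grip_force","q")}); print(np.round(r.as_matrix(),3).tolist())
E
python3 - <<'E'
from h import *
st(); print(bot.grip_point_offset)
for n in("side","top"):
    K,k1,T=cal(n); print(n,(-T[:3,:3].T@T[:3,3]).round(3),T[2,:3].round(2))
    cv2.imwrite(f"pics/{n}0.png",cv2.resize(grab_frame(n),(800,600),interpolation=cv2.INTER_CUBIC))
E
```

```text
{'time': 0.0, 'position': [0.1647, 0.6025, 0.2218], 'contact_force': [0.0511, 0.2201, -0.262], 'opening': 0.087, 'grip_force': 0.0, 'q': [-1.3266, 0.3329, -0.0647, 1.4609, 0.0216, 1.3499, -0.0885]}
[[-0.965, 0.264, -0.0], [0.264, 0.965, -0.001], [-0.0, -0.001, -1.0]]
0.0187
side [0.311 1.397 0.895] [ 0.14 -0.86 -0.5 ]
top [ 0.315 -0.007  1.72 ] [ 0.14 -0.01 -0.99]
```

View pics/top0.png

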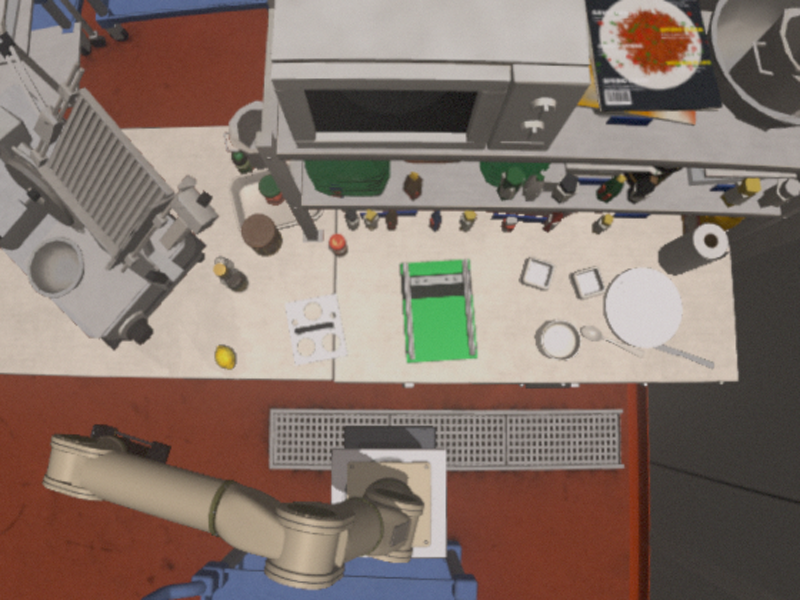

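View pics/side0.png

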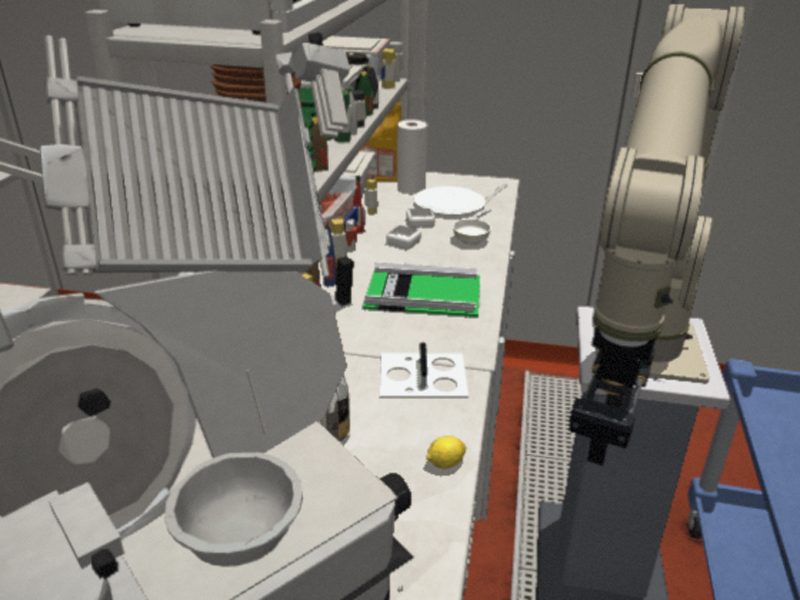

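The top view shows the stencil around (315,328) and the green frame around (440,312), with the red jar at (337,243). The side view shows the same objects at (423,373) and (423,290). Next I'll take enlarged crops.

```bash
python3 - <<'E'
from h import *
t=grab_frame("top"); cv2.imwrite("pics/t1.png",cv2.resize(t[170:265,195:345],(800,507),interpolation=cv2.INTER_CUBIC))
s=grab_frame("side"); cv2.imwrite("pics/s1.png",cv2.resize(s[180:282,250:350],(588,600),interpolation=cv2.INTER_CUBIC))
np.save("t.npy",t);np.save("s.npy",s)
E
```

```text
(no output)
```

View pics/t1.png

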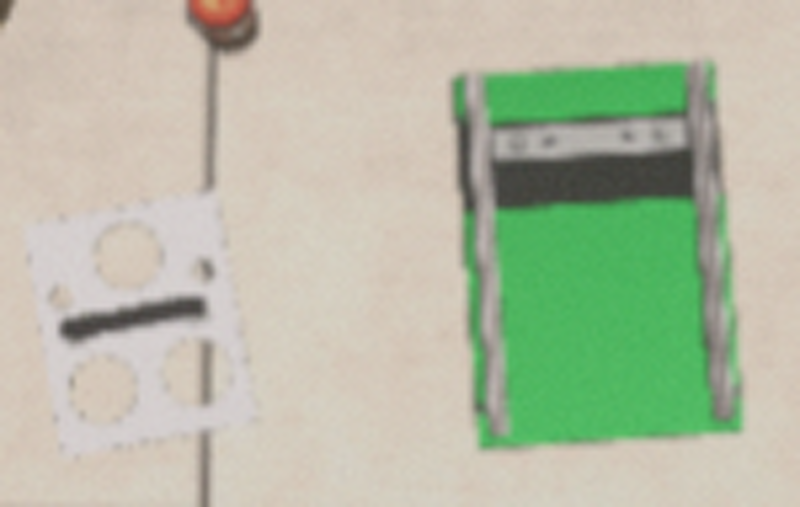

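View pics/s1.png

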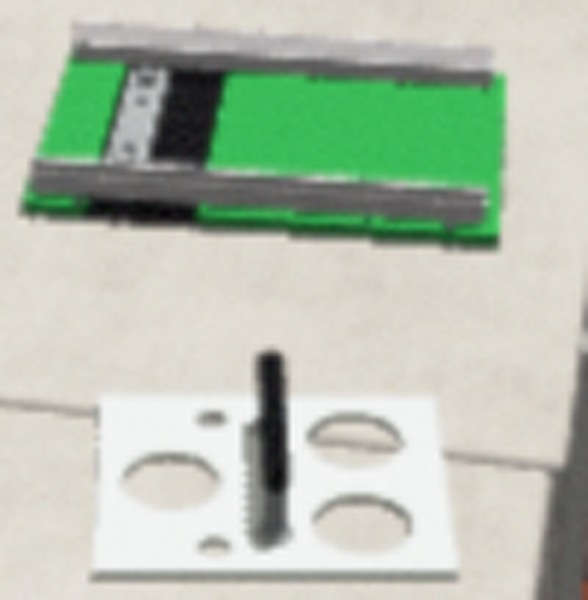

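The top crop shows these features:
- Stencil corners at (27,227), (213,192), (257,425) and (68,457), with the handle from (68,328) to (205,305).
- Board corners at (458,77), (714,64), (741,430) and (480,447).
- Pins on the bar at about (517,141) and (660,135).

In the side crop, the pins are at about (155,75) and (125,155).

```bash
python3 - <<'E'
from h import *
s=800/150
f=lambda u,v:((u+.5)/s-.5+195,(v+.5)/s-.5+170)
def P(l,z): return np.array([px2w("top",*f(*p),z)[:2] for p in l])
def fit(model,meas):  # meas = R model + t
    m=model-model.mean(0);q=meas-meas.mean(0)
    th=np.arctan2((m[:,0]*q[:,1]-m[:,1]*q[:,0]).sum(),(m*q).sum())
    Rm=np.array([[np.cos(th),-np.sin(th)],[np.sin(th),np.cos(th)]])
    t=meas.mean(0)-Rm@model.mean(0); return th,t,(model@Rm.T+t-meas)*1000
S=np.array([[.09,.075],[.09,-.075],[-.09,-.075],[-.09,.075]])
a=fit(S,P([(27,227),(213,192),(257,425),(68,457)],.006)); print("stencil",a[0],a[1],a[2].round(1).tolist())
print("handle",P([(64,329),(205,306)],.052),P([(60,296),(203,269)],.006))
F=np.array([[.15,.1],[.15,-.1],[-.135,-.1],[-.135,.1]])
b=fit(F,P([(458,77),(714,64),(741,430),(480,447)],.012)); print("frame",b[0],b[1],b[2].round(1).tolist())
Rm=np.array([[np.cos(b[0]),-np.sin(b[0])],[np.sin(b[0]),np.cos(b[0])]])
for z in(.017,.02): print("pins in frame",((P([(517,141),(660,135)],z)-b[1])@Rm).round(4).tolist())
# side check
g=lambda u,v:((u+.5)/5.88-.5+250,(v+.5)/5.88-.5+180)
q=lambda u,v,z: px2w("side",*g(u,v),z)[:2]
print("side frame corners",[q(*p,z).round(4).tolist() for p,z in[((498,241),.0),((22,212),.0),((505,75),.012)]],[( (b[1]+Rm@np.array(c))).round(4).tolist() for c in[(-.135,.1),(.15,.1),(-.135,-.1)]])
print("side pins",[((q(*p,.02)-b[1])@Rm).round(4).tolist() for p in[(125,155),(155,75)]])
print("side stencil",[q(*p,z).round(4).tolist() for p,z in[((92,577),0),((458,577),0),((437,395),.006),((98,395),.006)]])
E
```

```text
stencil 0.19598870013016842 [0.48226088 0.20662764] [[-0.2, 2.2], [1.1, -3.3], [1.5, -2.0], [-2.4, 3.1]]
handle [[0.47401943 0.25770516]
 [0.49185073 0.15385324]] [[0.50349796 0.26874192]
 [0.52490964 0.16036075]]
frame 0.06326398319396732 [ 0.53126968 -0.13970572] [[1.3, 1.8], [2.1, -1.4], [-2.2, -2.0], [-1.2, 1.6]]
pins in frame [[0.0956, 0.0566], [0.0942, -0.0524]]
pins in frame [[0.095, 0.0568], [0.0936, -0.052]]
side frame corners [[0.3914, -0.0632], [0.6758, -0.0379], [0.4054, -0.2495]] [[0.3902, -0.0484], [0.6746, -0.0304], [0.4029, -0.248]]
side pins [[0.0943, 0.0501], [0.09, -0.0539]]
side stencil [[0.5593, 0.295], [0.3809, 0.2591], [0.4083, 0.1122], [0.5882, 0.149]]
```

>>> drive_tool(
  motion=[
    {"dx": -0.9, "dy": -0.66, "dz": -0.2, "grip": -1},
    {"dx": -0.9, "dy": -0.66, "dz": -0.2, "grip": -1},
    {"dx": -0.9, "dy": -0.66, "dz": 0, "grip": -1},
    {"dx": -0.9, "dy": -0.66, "dz": 0, "grip": -1},
    {"dx": -0.9, "dy": -0.66, "dz": 0, "grip": -1},
  ],
)

```text
invalid input at $.motion[0]: expected keys dx, dy, dz, yaw, grip
```

>>> drive_tool(
  motion=[
    {"dx": -0.9, "dy": -0.66, "dz": 0, "grip": -1},
    {"dx": -0.9, "dy": -0.66, "dz": 0, "grip": -1},
    {"dx": -0.9, "dy": -0.66, "dz": 0, "grip": -1},
    {"dx": -0.9, "dy": -0.66, "dz": 0, "grip": -1},
    {"dx": -0.9, "dy": -0.66, "dz": 0, "grip": -1},
  ],
)

```text
invalid input at $.motion[0]: expected keys dx, dy, dz, yaw, grip
```

>>> drive_tool(
  motion=[
    {"dx": -0.9, "dy": -0.66, "dz": 0, "grip": -1},
    {"dx": -0.9, "dy": -0.66, "dz": 0, "grip": -1},
    {"dx": -0.9, "dy": -0.66, "dz": 0, "grip": -1},
    {"dx": -0.9, "dy": -0.66, "dz": 0, "grip": -1},
    {"dx": -0.9, "dy": -0.66, "dz": 0, "grip": -1},
  ],
)

```text
invalid input at $.motion[0]: expected keys dx, dy, dz, yaw, grip
```

>>> drive_tool(
  motion=[
    {"dx": 0, "dy": 0, "dz": 0, "yaw": 1, "grip": -1},
    {"dx": 0, "dy": 0, "dz": 0, "yaw": 1, "grip": -1},
    {"dx": 0, "dy": 0, "dz": 0, "yaw": 1, "grip": -1},
    {"dx": 0, "dy": 0, "dz": 0, "yaw": 1, "grip": -1},
    {"dx": 0, "dy": 0, "dz": 0, "yaw": 1, "grip": -1},
  ],
)

```text
time: 0.62
position: [0.1647, 0.6028, 0.2223]
tool_rot: [0.0, 0.346, 0.938, -0.0]
contact_force: [0.4, 0.2, 0.4]
opening: 0.0871
grip_force: 0.0
```

>>> drive_tool(
  motion=[
    {"dx": -1, "dy": -0.2, "dz": -0.2, "yaw": 0, "grip": -1},
    {"dx": -1, "dy": -0.2, "dz": -0.2, "yaw": 0, "grip": -1},
    {"dx": -1, "dy": -0.2, "dz": 0, "yaw": 0, "grip": -1},
    {"dx": -1, "dy": -0.2, "dz": 0, "yaw": 0, "grip": -1},
    {"dx": -1, "dy": -0.2, "dz": 0, "yaw": 0, "grip": -1},
  ],
)

```text
time: 1.03
position: [0.2605, 0.4817, 0.2345]
tool_rot: [-0.0, 0.344, 0.939, 0.0]
contact_force: [0.6, 0.3, -0.6]
opening: 0.0871
grip_force: 0.0
```

>>> drive_tool(
  motion=[
    {"dx": -1, "dy": -0.2, "dz": 0, "yaw": 0, "grip": -1},
    {"dx": -1, "dy": -0.2, "dz": 0, "yaw": 0, "grip": -1},
    {"dx": -1, "dy": -0.2, "dz": 0, "yaw": 0, "grip": -1},
    {"dx": -1, "dy": -0.2, "dz": 0, "yaw": 0, "grip": -1},
    {"dx": -1, "dy": -0.2, "dz": 0, "yaw": 0, "grip": -1},
  ],
)

```text
time: 1.45
position: [0.3555, 0.3618, 0.2345]
tool_rot: [-0.0, 0.344, 0.939, 0.0]
contact_force: [0.5, 1.2, 0.3]
opening: 0.0869
grip_force: 0.0
```

>>> drive_tool(
  motion=[
    {"dx": -1, "dy": -0.2, "dz": 0, "yaw": 0, "grip": -1},
    {"dx": -1, "dy": -0.2, "dz": 0, "yaw": 0, "grip": -1},
    {"dx": -1, "dy": -0.2, "dz": 0, "yaw": 0, "grip": -1},
    {"dx": -1, "dy": -0.2, "dz": 0, "yaw": 0, "grip": -1},
    {"dx": -1, "dy": -0.2, "dz": 0, "yaw": 0, "grip": -1},
  ],
)

```text
time: 1.87
position: [0.4505, 0.2419, 0.2346]
tool_rot: [-0.0, 0.344, 0.939, 0.0]
contact_force: [-0.1, 1.0, 0.6]
opening: 0.0872
grip_force: 0.0
```

>>> drive_tool(
  motion=[
    {"dx": 0, "dy": 0, "dz": 0, "yaw": 1, "grip": -1},
    {"dx": 0, "dy": 0, "dz": 0, "yaw": 1, "grip": -1},
    {"dx": 0, "dy": 0, "dz": 0, "yaw": 1, "grip": -1},
    {"dx": 0, "dy": 0, "dz": 0, "yaw": 1, "grip": -1},
    {"dx": 0, "dy": 0, "dz": 0, "yaw": 1, "grip": -1},
  ],
)

```text
time: 2.28
position: [0.4498, 0.2432, 0.2344]
tool_rot: [-0.0, 0.541, 0.841, -0.0]
contact_force: [0.8, 0.0, -0.6]
opening: 0.087
grip_force: 0.0
```

>>> drive_tool(
  motion=[
    {"dx": 0, "dy": 0, "dz": 0, "yaw": 1, "grip": -1},
    {"dx": 0, "dy": 0, "dz": 0, "yaw": 1, "grip": -1},
    {"dx": 0, "dy": 0, "dz": 0, "yaw": 0.7, "grip": -1},
    {"dx": 0, "dy": 0, "dz": 0, "yaw": 0, "grip": -1},
    {"dx": 0, "dy": 0, "dz": 0, "yaw": 0, "grip": -1},
  ],
)

```text
time: 2.7
position: [0.4498, 0.2433, 0.2345]
tool_rot: [-0.0, 0.634, 0.773, -0.0]
contact_force: [0.4, 0.8, 0.2]
opening: 0.0865
grip_force: 0.0
```

```bash
cat >> h.py <<'E'
def go(tx,ty,tz,yaw):
    "remaining move in tool axes (units of 30 mm / 5 deg); yaw = wanted world angle of tool y"
    o=bot.observe(); M=R.from_quat(np.roll(o["tool_rot"],-1)).as_matrix()
    a=np.arctan2(M[1,1],M[0,1]); print("t",o["time"],"pos",np.round(o["position"],4),"y-angle",round(a,4),"F",np.round(o["contact_force"],2))
    print("units dx dy dz",(M.T@(np.array([tx,ty,tz])-o["position"])/.03).round(2),"yaw",round(np.degrees(a-yaw)/5,2))
E
python3 -c "
from h import *
st();go(.4835,.2055,.12,.195)"
```

```text
{'time': 2.7, 'position': [0.4498, 0.2433, 0.2345], 'contact_force': [0.3684, 0.8217, 0.1759], 'opening': 0.0865, 'grip_force': 0.0, 'q': [-0.9102, 0.0654, 0.3424, 1.7566, -0.0227, 1.3235, -0.3651]}
[[-0.197, 0.98, -0.0], [0.98, 0.197, 0.0], [0.0, -0.0, -1.0]]
t 2.7 pos [0.4498 0.2433 0.2345] y-angle 0.1979 F [0.37 0.82 0.18]
units dx dy dz [-1.46  0.86  3.82] yaw 0.03
```

>>> drive_tool(
  motion=[
    {"dx": -0.73, "dy": 0.43, "dz": 0.4, "yaw": 0, "grip": -1},
    {"dx": -0.73, "dy": 0.43, "dz": 0.4, "yaw": 0.03, "grip": -1},
    {"dx": 0, "dy": 0, "dz": 1, "yaw": 0, "grip": -1},
    {"dx": 0, "dy": 0, "dz": 1, "yaw": 0, "grip": -1},
    {"dx": 0, "dy": 0, "dz": 1, "yaw": 0, "grip": -1},
  ],
)

```text
time: 3.12
position: [0.484, 0.205, 0.1195]
tool_rot: [0.0, 0.635, 0.772, 0.0]
contact_force: [-0.1, 1.9, 0.0]
opening: 0.0871
grip_force: 0.0
```

```bash
python3 - <<'E'
from h import *
go(.4835,.2055,.0253,.195)
t=grab_frame("top")[185:260,190:270]; s=grab_frame("side")[180:282,250:350]
cv2.imwrite("pics/2.png",np.hstack([cv2.resize(t,(400,375),interpolation=2),cv2.resize(s,(368,375),interpolation=2)]))
E
```

```text
t 3.1167 pos [0.484  0.205  0.1195] y-angle 0.1947 F [-0.1   1.91  0.03]
units dx dy dz [ 0.02 -0.02  3.14] yaw -0.0
```

View pics/2.png

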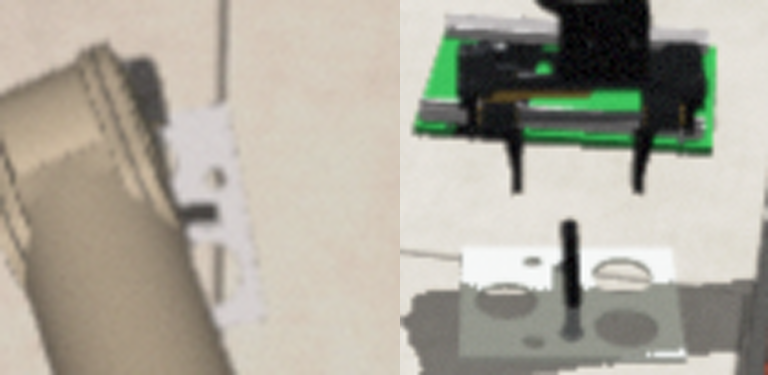

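The side crop shows the fingertips at (517,190) and (638,190), straddling the handle at (570,222), so the arm is lined up. I'll descend and grip.

>>> drive_tool(
  motion=[
    {"dx": 0, "dy": 0, "dz": 0.8, "yaw": 0, "grip": -1},
    {"dx": 0, "dy": 0, "dz": 0.8, "yaw": 0, "grip": -1},
    {"dx": 0, "dy": 0, "dz": 0.8, "yaw": 0, "grip": -1},
    {"dx": 0, "dy": 0, "dz": 0.5, "yaw": 0, "grip": -1},
    {"dx": 0, "dy": 0, "dz": 0.24, "yaw": 0, "grip": -1},
  ],
)

```text
time: 3.63
position: [0.4835, 0.2055, 0.026]
tool_rot: [-0.0, 0.635, 0.773, -0.0]
contact_force: [-0.7, -0.0, 0.4]
opening: 0.087
grip_force: 0.0
```

>>> drive_tool(
  motion=[
    {"dx": 0, "dy": 0, "dz": 0, "yaw": 0, "grip": 1},
    {"dx": 0, "dy": 0, "dz": 0, "yaw": 0, "grip": 1},
    {"dx": 0, "dy": 0, "dz": 0, "yaw": 0, "grip": 1},
    {"dx": 0, "dy": 0, "dz": 0, "yaw": 0, "grip": 1},
    {"dx": 0, "dy": 0, "dz": 0, "yaw": 0, "grip": 1},
  ],
  grip_force=35,
)

```text
time: 4.05
position: [0.4843, 0.2057, 0.0274]
tool_rot: [0.0, 0.636, 0.772, 0.001]
contact_force: [0.4, -0.6, -0.2]
opening: 0.0617
grip_force: 0.0
```

>>> drive_tool(
  motion=[
    {"dx": 0, "dy": 0, "dz": 0, "yaw": 0, "grip": 1},
    {"dx": 0, "dy": 0, "dz": 0, "yaw": 0, "grip": 1},
    {"dx": 0, "dy": 0, "dz": 0, "yaw": 0, "grip": 1},
    {"dx": 0, "dy": 0, "dz": 0, "yaw": 0, "grip": 1},
    {"dx": 0, "dy": 0, "dz": 0, "yaw": 0, "grip": 1},
  ],
)

```text
time: 4.47
position: [0.4836, 0.2054, 0.0263]
tool_rot: [-0.0, 0.636, 0.772, -0.0]
contact_force: [-0.3, 0.2, 0.9]
opening: 0.0286
grip_force: 0.0
```

>>> drive_tool(
  motion=[
    {"dx": 0, "dy": 0, "dz": 0, "yaw": 0, "grip": 1},
    {"dx": 0, "dy": 0, "dz": 0, "yaw": 0, "grip": 1},
    {"dx": 0, "dy": 0, "dz": 0, "yaw": 0, "grip": 1},
    {"dx": 0, "dy": 0, "dz": 0, "yaw": 0, "grip": 1},
    {"dx": 0, "dy": 0, "dz": 0, "yaw": 0, "grip": 1},
  ],
)

```text
time: 4.88
position: [0.4837, 0.2053, 0.0263]
tool_rot: [-0.0, 0.636, 0.772, 0.0]
contact_force: [1.4, 0.3, -0.4]
opening: 0.0139
grip_force: 35.0
```

>>> drive_tool(
  motion=[
    {"dx": 0, "dy": 0, "dz": 0, "yaw": 0, "grip": 1},
    {"dx": 0, "dy": 0, "dz": 0, "yaw": 0, "grip": 1},
    {"dx": 0, "dy": 0, "dz": -0.2, "yaw": 0, "grip": 1},
    {"dx": 0, "dy": 0, "dz": -0.5, "yaw": 0, "grip": 1},
    {"dx": 0, "dy": 0, "dz": -0.5, "yaw": 0, "grip": 1},
  ],
)

```text
time: 5.3
position: [0.4829, 0.2048, 0.0623]
tool_rot: [-0.0, 0.636, 0.772, -0.001]
contact_force: [1.0, 1.4, -1.5]
opening: 0.0138
grip_force: 35.0
```

>>> drive_tool(
  motion=[
    {"dx": 0, "dy": 0, "dz": -0.5, "yaw": 0, "grip": 1},
    {"dx": 0, "dy": 0, "dz": -0.5, "yaw": 0, "grip": 1},
    {"dx": 0, "dy": 0, "dz": -0.5, "yaw": 0, "grip": 1},
    {"dx": 0, "dy": 0, "dz": -0.3, "yaw": 0, "grip": 1},
    {"dx": 0, "dy": 0, "dz": 0, "yaw": 0, "grip": 1},
  ],
)

```text
time: 5.72
position: [0.4845, 0.2058, 0.1182]
tool_rot: [0.0, 0.636, 0.772, 0.001]
contact_force: [0.2, 0.2, -2.7]
opening: 0.0136
grip_force: 35.0
```

```bash
python3 - <<'E'
from h import *
st(); b=(.5313,-.1397); th=.0633
go(b[0]+.03*np.cos(th),b[1]+.03*np.sin(th),.12,th)
E
```

```text
{'time': 5.7167, 'position': [0.4845, 0.2058, 0.1182], 'contact_force': [0.2058, 0.1919, -2.6733], 'opening': 0.0136, 'grip_force': 34.9989, 'q': [-0.8353, 0.2028, 0.3881, 1.8712, -0.0872, 1.0811, -0.2205]}
[[-0.192, 0.981, 0.002], [0.981, 0.192, 0.002], [0.001, 0.003, -1.0]]
t 5.7167 pos [0.4845 0.2058 0.1182] y-angle 0.193 F [ 0.21  0.19 -2.67]
units dx dy dz [-11.73   0.31  -0.07] yaw 1.49
```

>>> drive_tool(
  motion=[
    {"dx": -0.4, "dy": 0, "dz": 0, "yaw": 0, "grip": 1},
    {"dx": -0.8, "dy": 0, "dz": 0, "yaw": 0, "grip": 1},
    {"dx": -0.9, "dy": 0, "dz": 0, "yaw": 0, "grip": 1},
    {"dx": -0.9, "dy": 0, "dz": 0, "yaw": 0, "grip": 1},
    {"dx": -0.9, "dy": 0, "dz": 0, "yaw": 0, "grip": 1},
  ],
)

```text
time: 6.13
position: [0.5054, 0.0882, 0.1151]
tool_rot: [-0.0, 0.636, 0.772, -0.001]
contact_force: [0.3, -0.3, -2.7]
opening: 0.0139
grip_force: 35.0
```

>>> drive_tool(
  motion=[
    {"dx": -0.9, "dy": 0, "dz": 0, "yaw": 0, "grip": 1},
    {"dx": -0.9, "dy": 0, "dz": 0, "yaw": 0, "grip": 1},
    {"dx": -0.9, "dy": 0, "dz": 0, "yaw": 0, "grip": 1},
    {"dx": -0.9, "dy": 0, "dz": 0, "yaw": 0, "grip": 1},
    {"dx": -0.9, "dy": 0, "dz": 0, "yaw": 0, "grip": 1},
  ],
)

```text
time: 6.55
position: [0.5311, -0.0443, 0.1152]
tool_rot: [-0.001, 0.636, 0.772, -0.001]
contact_force: [1.4, -0.7, -2.6]
opening: 0.0138
grip_force: 35.0
```

>>> drive_tool(
  motion=[
    {"dx": -0.9, "dy": 0, "dz": 0, "yaw": 0, "grip": 1},
    {"dx": -0.9, "dy": 0, "dz": 0, "yaw": 0, "grip": 1},
    {"dx": -0.9, "dy": 0.07, "dz": 0, "yaw": 0, "grip": 1},
    {"dx": -0.5, "dy": 0.07, "dz": 0, "yaw": 0.5, "grip": 1},
    {"dx": 0, "dy": 0, "dz": 0, "yaw": 1, "grip": 1},
  ],
)

```text
time: 6.97
position: [0.5539, -0.1402, 0.1155]
tool_rot: [0.0, 0.688, 0.726, -0.001]
contact_force: [-0.3, -0.8, -2.4]
opening: 0.0138
grip_force: 35.0
```

```bash
python3 - <<'E'
from h import *
b=np.array((.5313,-.1397)); th=.0633
Rm=np.array([[np.cos(th),-np.sin(th)],[np.sin(th),np.cos(th)]])
go(*(b+Rm@[.025,0]),.12,th)
W=lambda x,y,z:[*(b+Rm@[x,y]),z]
t=np.load("t.npy"); I=cv2.resize(t[170:265,270:345],(600,760),interpolation=2)[:600]
def line(p,c,n="top"):
    q=((w2px(n,p)-[270,170]+.5)*8-.5).round().astype(int); cv2.polylines(I,[q.reshape(-1,1,2)],False,c,1)
line([W(*p,.012) for p in[(.15,.1),(.15,-.1),(-.135,-.1),(-.135,.1),(.15,.1)]],(0,0,255))
for y in(.077,-.077): line([W(-.135,y,.026),W(.15,y,.026)],(255,0,0))
for y in(.055,-.055): line([W(.09,y,.022),W(.1,y,.022)],(0,0,255)); line([W(.095,y-.005,.022),W(.095,y+.005,.022)],(0,0,255))
cv2.imwrite("pics/ov.png",I)
s=grab_frame("side"); np.save("s2.npy",s); np.save("t2.npy",grab_frame("top"))
cv2.imwrite("pics/s3.png",cv2.resize(s[155:230,245:345],(800,600),interpolation=2))
E
```

```text
t 6.9667 pos [ 0.5539 -0.1402  0.1155] y-angle 0.0538 F [-0.33 -0.79 -2.37]
units dx dy dz [ 0.07  0.08 -0.15] yaw -0.11
```

View pics/ov.png

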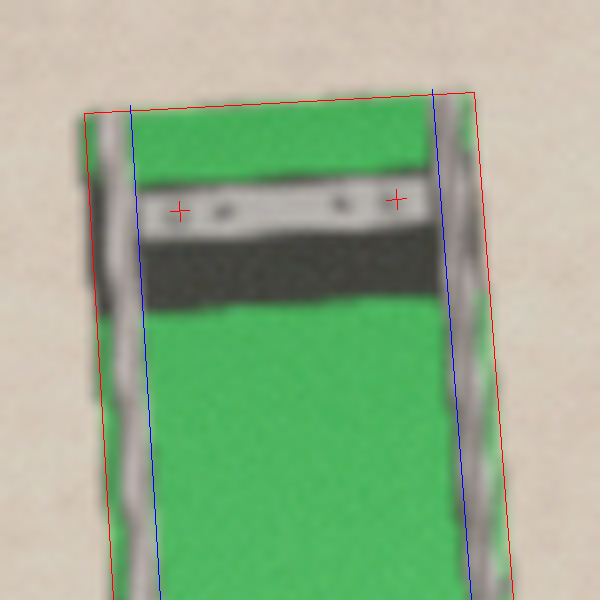

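View pics/s3.png

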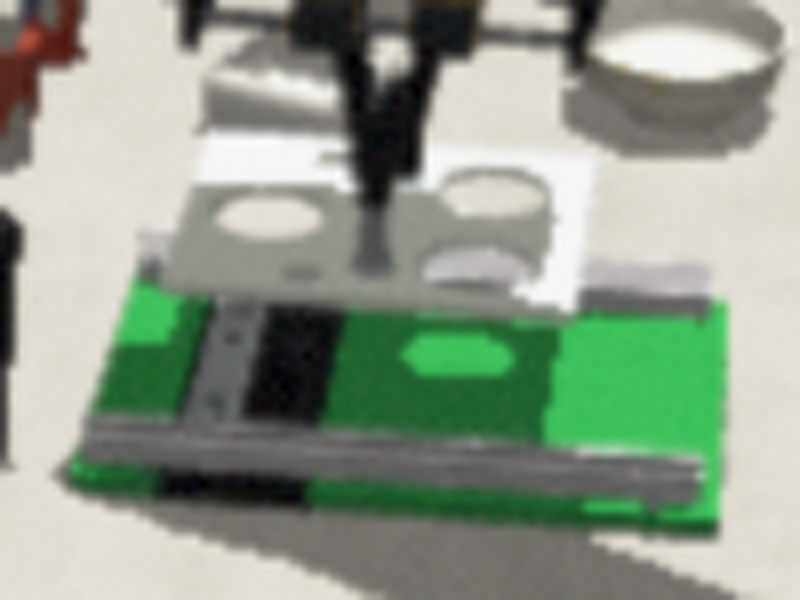

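The overlay fits the frame well; the rails and pins sit about 2 mm left of the estimate, with the pins near x = 0.094. In the side view the plate hangs level over the frame, with the bar at (215,370) in front of it. I'll check how the stencil sits in the hand from the top.

```bash
python3 - <<'E'
from h import *
o=bot.observe(); M=R.from_quat(np.roll(o["tool_rot"],-1)).as_matrix(); p=np.array(o["position"]); th=np.arctan2(M[1,1],M[0,1])
t=np.load("t2.npy"); I=cv2.resize(t[170:265,250:350],(800,760),interpolation=2)[:600]
def W(b,th,x,y,z): return [b[0]+np.cos(th)*x-np.sin(th)*y,b[1]+np.sin(th)*x+np.cos(th)*y,z]
def line(q,c):
    q=((w2px("top",q)-[250,170]+.5)*8-.5).round().astype(int); cv2.polylines(I,[q.reshape(-1,1,2)],False,c,1)
z=p[2]-.0263+.006
line([W(p,th,x,y,z) for x,y in[(.09,.075),(.09,-.075),(-.09,-.075),(-.09,.075),(.09,.075)]],(255,0,0))
b=(.5313,-.1377)
line([W(b,.0633,x,y,.012) for x,y in[(.15,.1),(.15,-.1),(-.135,-.1),(-.135,.1),(.15,.1)]],(0,0,255))
cv2.imwrite("pics/ov2.png",I)
go(*W(b,.0633,.025,-.001,.12),.0633)
E
```

```text
t 7.0667 pos [ 0.5538 -0.1363  0.1153] y-angle 0.0571 F [ 0.1   0.7  -1.85]
units dx dy dz [-0.03  0.08 -0.16] yaw -0.07
```

View pics/ov2.png

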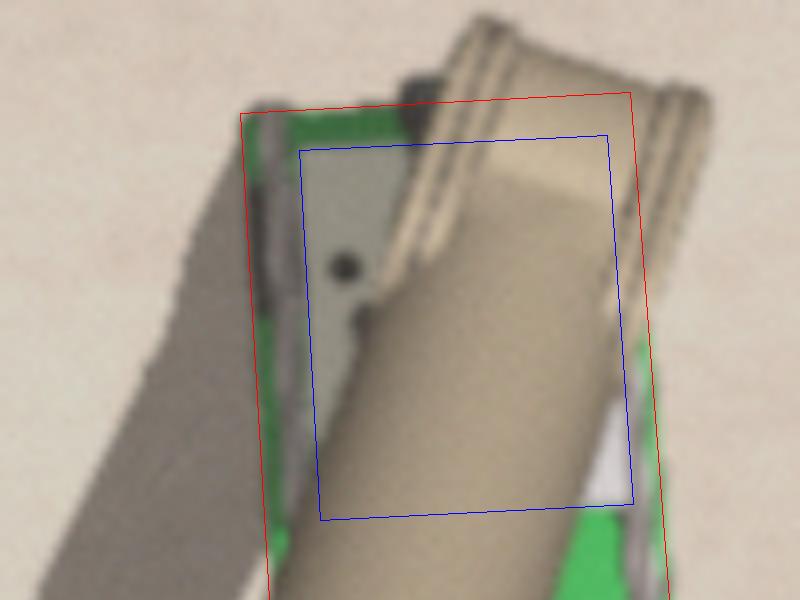

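The predicted outline matches the held stencil, with its far-left corner at (299,150) and near-right corner at (632,504). The frame outline fits too, so I'll lower.

>>> drive_tool(
  motion=[
    {"dx": 0, "dy": 0.08, "dz": 0, "yaw": -0.07, "grip": 1},
    {"dx": 0, "dy": 0, "dz": 0.5, "yaw": 0, "grip": 1},
    {"dx": 0, "dy": 0, "dz": 0.5, "yaw": 0, "grip": 1},
    {"dx": 0, "dy": 0, "dz": 0.3, "yaw": 0, "grip": 1},
    {"dx": 0, "dy": 0, "dz": 0, "yaw": 0, "grip": 1},
  ],
)

```text
time: 7.48
position: [0.5556, -0.134, 0.0752]
tool_rot: [-0.002, 0.682, 0.732, -0.001]
contact_force: [-0.2, 0.2, -3.0]
opening: 0.0138
grip_force: 35.0
```

>>> drive_tool(
  motion=[
    {"dx": 0, "dy": 0, "dz": 0.1, "yaw": 0, "grip": 1},
    {"dx": 0, "dy": 0, "dz": 0.1, "yaw": 0, "grip": 1},
    {"dx": 0, "dy": 0, "dz": 0.1, "yaw": 0, "grip": 1},
    {"dx": 0, "dy": 0, "dz": 0.1, "yaw": 0, "grip": 1},
    {"dx": 0, "dy": 0, "dz": 0.1, "yaw": 0, "grip": 1},
  ],
)

```text
time: 7.9
position: [0.5572, -0.1352, 0.0623]
tool_rot: [0.0, 0.682, 0.731, 0.0]
contact_force: [0.1, -0.3, -3.4]
opening: 0.0136
grip_force: 35.0
```

```bash
python3 -c "
from h import *
go(.5563,-.1361,.0483,.0633)"
```

```text
t 7.9 pos [ 0.5572 -0.1352  0.0623] y-angle 0.0686 F [ 0.09 -0.26 -3.45]
units dx dy dz [-0.03 -0.03  0.47] yaw 0.06
```

>>> drive_tool(
  motion=[
    {"dx": -0.03, "dy": 0, "dz": 0.06, "yaw": 0.06, "grip": 1},
    {"dx": 0, "dy": 0, "dz": 0.06, "yaw": 0, "grip": 1},
    {"dx": 0, "dy": 0, "dz": 0.06, "yaw": 0, "grip": 1},
    {"dx": 0, "dy": 0, "dz": 0.06, "yaw": 0, "grip": 1},
    {"dx": 0, "dy": 0, "dz": 0.06, "yaw": 0, "grip": 1},
  ],
)

```text
time: 8.32
position: [0.5571, -0.1361, 0.0532]
tool_rot: [0.0, 0.684, 0.729, 0.0]
contact_force: [0.5, 0.4, -3.2]
opening: 0.0134
grip_force: 35.0
```

>>> drive_tool(
  motion=[
    {"dx": 0, "dy": 0, "dz": 0.03, "yaw": 0, "grip": 1},
    {"dx": 0, "dy": 0, "dz": 0.03, "yaw": 0, "grip": 1},
    {"dx": 0, "dy": 0, "dz": 0.03, "yaw": 0, "grip": 1},
    {"dx": 0, "dy": 0, "dz": 0.0, "yaw": 0, "grip": 1},
    {"dx": 0, "dy": 0, "dz": 0, "yaw": 0, "grip": 1},
  ],
)

```text
time: 8.73
position: [0.5573, -0.1368, 0.0511]
tool_rot: [0.001, 0.685, 0.729, 0.0]
contact_force: [0.2, -3.3, 3.2]
opening: 0.0137
grip_force: 35.0
```

>>> drive_tool(
  motion=[
    {"dx": -0.04, "dy": 0, "dz": -0.02, "yaw": 0, "grip": 1},
    {"dx": -0.02, "dy": 0, "dz": 0, "yaw": 0, "grip": 1},
    {"dx": 0, "dy": 0, "dz": 0.02, "yaw": 0, "grip": 1},
    {"dx": 0, "dy": 0, "dz": 0, "yaw": 0, "grip": 1},
    {"dx": 0, "dy": 0, "dz": 0, "yaw": 0, "grip": 1},
  ],
)

```text
time: 9.15
position: [0.5573, -0.1377, 0.0506]
tool_rot: [-0.0, 0.684, 0.729, 0.0]
contact_force: [-0.4, -0.7, 1.6]
opening: 0.0133
grip_force: 35.0
```

```bash
python3 -c "
from h import *
go(.5563,-.1361,.0483,.0633);print(np.round(bot.observe()['moment'],2))"
```

```text
t 9.15 pos [ 0.5573 -0.1377  0.0506] y-angle 0.0632 F [-0.41 -0.75  1.56]
units dx dy dz [ 0.06 -0.03  0.08] yaw -0.0
[0.12 0.04 0.01]
```

>>> drive_tool(
  motion=[
    {"dx": -0.04, "dy": 0, "dz": 0, "yaw": 0, "grip": 1},
    {"dx": 0, "dy": 0, "dz": 0.02, "yaw": 0, "grip": 1},
    {"dx": 0, "dy": 0, "dz": 0.02, "yaw": 0, "grip": 1},
    {"dx": 0, "dy": 0, "dz": 0, "yaw": 0, "grip": 1},
    {"dx": 0, "dy": 0, "dz": 0, "yaw": 0, "grip": 1},
  ],
)

```text
time: 9.57
position: [0.5574, -0.1391, 0.0498]
tool_rot: [-0.0, 0.684, 0.729, 0.0]
contact_force: [-1.4, 1.0, 6.1]
opening: 0.0138
grip_force: 35.0
```

```bash
python3 -c "
from h import *
go(.5563,-.1361,.0483,.0633);print(np.round(bot.observe()['moment'],2))"
```

```text
t 9.5667 pos [ 0.5574 -0.1391  0.0498] y-angle 0.0631 F [-1.44  0.99  6.05]
units dx dy dz [ 0.1  -0.03  0.05] yaw -0.0
[ 0.34  0.44 -0.07]
```

>>> drive_tool(
  motion=[
    {"dx": 0, "dy": 0, "dz": -0.03, "yaw": 0, "grip": 1},
    {"dx": 0, "dy": 0, "dz": 0, "yaw": 0, "grip": 1},
    {"dx": 0, "dy": 0, "dz": 0, "yaw": 0, "grip": 1},
    {"dx": 0, "dy": 0, "dz": 0, "yaw": 0, "grip": 1},
    {"dx": 0, "dy": 0, "dz": 0, "yaw": 0, "grip": 1},
  ],
  grip_force=5,
)

```text
time: 9.98
position: [0.557, -0.1391, 0.05]
tool_rot: [-0.0, 0.684, 0.729, -0.0]
contact_force: [-0.3, -0.4, -2.2]
opening: 0.014
grip_force: 5.0
```

```bash
python3 -c "
from h import *
go(.5563,-.1361,.0483,.0633);print(np.round(bot.observe()['moment'],2))"
```

```text
t 9.9833 pos [ 0.557  -0.1391  0.05  ] y-angle 0.0631 F [-0.26 -0.4  -2.19]
units dx dy dz [ 0.1  -0.02  0.06] yaw -0.0
[-0.08  0.02  0.  ]
```

>>> drive_tool(
  motion=[
    {"dx": 0, "dy": 0, "dz": 0, "yaw": 0, "grip": 0.66},
    {"dx": 0, "dy": 0, "dz": 0, "yaw": 0, "grip": 0.64},
    {"dx": 0, "dy": 0, "dz": 0, "yaw": 0, "grip": 0.6},
    {"dx": 0, "dy": 0, "dz": 0, "yaw": 0, "grip": 0.55},
    {"dx": 0, "dy": 0, "dz": 0, "yaw": 0, "grip": 0.5},
  ],
)

```text
time: 10.4
position: [0.5573, -0.1391, 0.0504]
tool_rot: [0.0, 0.684, 0.729, 0.0]
contact_force: [-0.0, -0.1, 1.2]
opening: 0.0202
grip_force: 0.0
```

```bash
python3 - <<'E'
from h import *
go(.5563,-.1361,.0483,.0633);o=bot.observe();print(np.round(o['moment'],2),o['opening'])
s=grab_frame("side"); np.save("s3.npy",s)
cv2.imwrite("pics/s4.png",cv2.resize(s[155:230,245:345],(800,600),interpolation=2))
E
```

```text
t 10.4 pos [ 0.5573 -0.1391  0.0504] y-angle 0.0631 F [-0.04 -0.09  1.17]
units dx dy dz [ 0.1  -0.03  0.07] yaw -0.0
[-0.07  0.06 -0.01] 0.02015652519409513
```

View pics/s4.png

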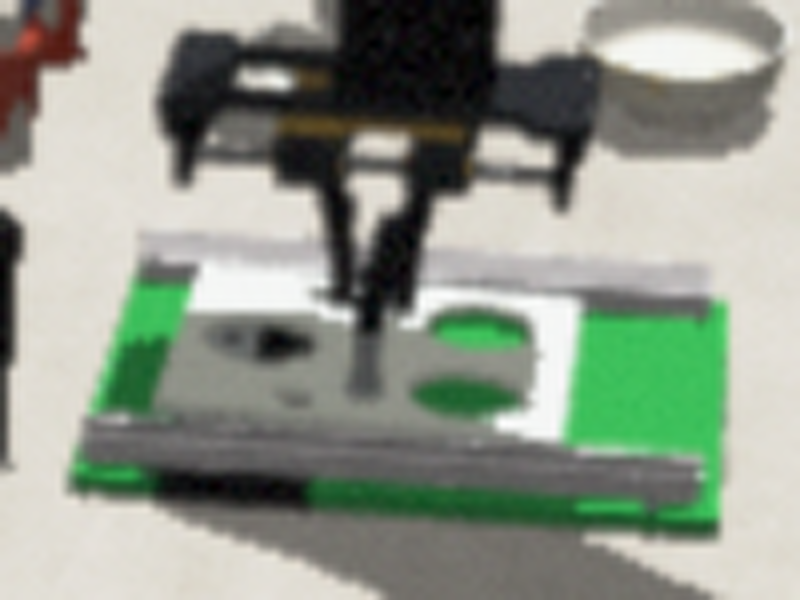

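The side view shows the stencil between the rails, sloping with its near edge down, and the holes short of the pin bar. The near finger is just behind the handle, so I'll slide it away slowly.

>>> drive_tool(
  motion=[
    {"dx": 0, "dy": 0.03, "dz": 0, "yaw": 0, "grip": 0.5},
    {"dx": 0, "dy": 0.06, "dz": 0, "yaw": 0, "grip": 0.5},
    {"dx": 0, "dy": 0.06, "dz": 0, "yaw": 0, "grip": 0.5},
    {"dx": 0, "dy": 0.06, "dz": 0, "yaw": 0, "grip": 0.5},
    {"dx": 0, "dy": 0.06, "dz": 0, "yaw": 0, "grip": 0.5},
  ],
)

```text
time: 10.87
position: [0.5654, -0.1386, 0.0503]
tool_rot: [-0.0, 0.684, 0.729, -0.0]
contact_force: [-1.4, 0.3, 1.2]
opening: 0.0219
grip_force: 0.5
```

>>> drive_tool(
  motion=[
    {"dx": 0, "dy": 0.06, "dz": 0, "yaw": 0, "grip": 0.5},
    {"dx": 0, "dy": 0.06, "dz": 0, "yaw": 0, "grip": 0.5},
    {"dx": 0, "dy": 0.06, "dz": 0, "yaw": 0, "grip": 0.5},
    {"dx": 0, "dy": 0.06, "dz": 0, "yaw": 0, "grip": 0.5},
    {"dx": 0, "dy": 0.06, "dz": 0, "yaw": 0, "grip": 0.5},
  ],
)

```text
time: 11.28
position: [0.5744, -0.1381, 0.0503]
tool_rot: [-0.0, 0.684, 0.729, -0.0]
contact_force: [-1.6, 0.4, 1.1]
opening: 0.0216
grip_force: 0.6
```

```bash
cat > look.py <<'E'
import sys
from h import *
o=bot.observe();print(o['time'],np.round(o['position'],4),np.round(o['contact_force'],2),np.round(o['moment'],2))
a=np.load("s3.npy"); s=grab_frame("side"); np.save("s%s.npy"%sys.argv[1],s)
# near plate edge: last white column along rows between rails
for r in(197,200,203):
    g=s[r,300:345].astype(int); w=g.min(1); i=np.argmax((w[:-1]>130)&(w[1:]<130)&(g[1:,1]-g[1:,2]>50)); g0=a[r,300:345].astype(int).min(1)
    print(r,w[5:30].tolist())
E
python3 look.py 5
```

```text
11.2833 [ 0.5744 -0.1381  0.0503] [-1.61  0.41  1.06] [-0.11  0.38  0.03]
197 [62, 112, 228, 244, 245, 244, 241, 169, 88, 64, 62, 61, 59, 63, 61, 62, 59, 61, 62, 62, 60, 60, 61, 61, 59]
200 [138, 158, 233, 244, 243, 243, 235, 143, 71, 60, 61, 60, 60, 58, 58, 62, 64, 62, 65, 59, 60, 60, 62, 63, 60]
203 [139, 159, 235, 244, 244, 241, 181, 97, 65, 61, 61, 62, 60, 58, 60, 56, 63, 61, 62, 63, 58, 62, 60, 60, 61]
```

>>> drive_tool(
  motion=[
    {"dx": 0, "dy": 0.06, "dz": 0, "yaw": 0, "grip": 0.5},
    {"dx": 0, "dy": 0.06, "dz": 0, "yaw": 0, "grip": 0.5},
    {"dx": 0, "dy": 0.06, "dz": 0, "yaw": 0, "grip": 0.5},
    {"dx": 0, "dy": 0.06, "dz": 0, "yaw": 0, "grip": 0.5},
    {"dx": 0, "dy": 0.06, "dz": 0, "yaw": 0, "grip": 0.5},
  ],
)

```text
time: 11.75
position: [0.5834, -0.1374, 0.0503]
tool_rot: [-0.0, 0.684, 0.729, 0.0]
contact_force: [-0.8, -0.3, 1.5]
opening: 0.0222
grip_force: 0.7
```

>>> drive_tool(
  motion=[
    {"dx": 0, "dy": 0.03, "dz": 0, "yaw": 0, "grip": 0.5},
    {"dx": 0, "dy": 0.03, "dz": 0, "yaw": 0, "grip": 0.5},
    {"dx": 0, "dy": 0.03, "dz": 0, "yaw": 0, "grip": 0.5},
    {"dx": 0, "dy": 0.03, "dz": 0, "yaw": 0, "grip": 0.5},
    {"dx": 0, "dy": 0.03, "dz": 0, "yaw": 0, "grip": 0.5},
  ],
)

```text
time: 12.17
position: [0.5878, -0.1372, 0.0503]
tool_rot: [-0.0, 0.684, 0.729, 0.0]
contact_force: [-1.1, -0.5, 1.3]
opening: 0.0218
grip_force: 0.7
```

>>> drive_tool(
  motion=[
    {"dx": 0, "dy": 0.02, "dz": 0, "yaw": 0, "grip": 0.5},
    {"dx": 0, "dy": 0.02, "dz": 0, "yaw": 0, "grip": 0.5},
    {"dx": 0, "dy": 0.02, "dz": 0, "yaw": 0, "grip": 0.5},
    {"dx": 0, "dy": 0.02, "dz": 0, "yaw": 0, "grip": 0.5},
    {"dx": 0, "dy": 0.02, "dz": 0, "yaw": 0, "grip": 0.5},
  ],
)

```text
time: 12.58
position: [0.591, -0.1369, 0.0503]
tool_rot: [0.0, 0.684, 0.729, 0.0]
contact_force: [-0.6, -0.6, 0.4]
opening: 0.0217
grip_force: 0.0
```

```bash
python3 look.py 6; python3 -c "
from h import *
print(px2w('side',312,200,.018),px2w('side',309.5,200,.018))"
```

```text
12.5833 [ 0.591  -0.1369  0.0503] [-0.55 -0.64  0.38] [-0.08  0.06 -0.  ]
197 [245, 244, 219, 125, 71, 62, 61, 62, 61, 60, 58, 60, 61, 61, 60, 58, 62, 62, 60, 58, 59, 59, 55, 61, 60]
200 [244, 241, 169, 85, 62, 61, 60, 60, 61, 63, 64, 59, 61, 58, 59, 59, 60, 62, 62, 58, 58, 57, 61, 61, 61]
203 [243, 219, 126, 70, 61, 61, 59, 64, 66, 59, 62, 63, 61, 65, 60, 62, 61, 59, 62, 63, 60, 61, 60, 63, 63]
[ 0.48396221 -0.16099066  0.018     ] [ 0.49297413 -0.15908612  0.018     ]
```

>>> drive_tool(
  motion=[
    {"dx": 0, "dy": 0.01, "dz": 0, "yaw": 0, "grip": 0.5},
    {"dx": 0, "dy": 0.01, "dz": 0, "yaw": 0, "grip": 0.5},
    {"dx": 0, "dy": 0.01, "dz": 0, "yaw": 0, "grip": 0.5},
    {"dx": 0, "dy": 0.01, "dz": 0, "yaw": 0, "grip": 0.5},
    {"dx": 0, "dy": 0.01, "dz": 0, "yaw": 0, "grip": 0.5},
  ],
)

```text
time: 13.05
position: [0.5923, -0.1369, 0.0503]
tool_rot: [0.0, 0.684, 0.729, 0.0]
contact_force: [0.6, -0.2, 0.1]
opening: 0.0217
grip_force: 0.0
```

```bash
python3 - <<'E'
from h import *
o=bot.observe();print(o['time'],np.round(o['position'],4),np.round(o['contact_force'],2),o['opening'],o['grip_force'])
s=grab_frame("side"); np.save("s7.npy",s); c=lambda i:cv2.resize(i[168:222,255:345],(666,300)[::1] if 0 else (500,300),interpolation=2)
cv2.imwrite("pics/s7.png",np.vstack([c(np.load("s5.npy")),c(s)]))
E
```

```text
13.05 [ 0.5923 -0.1369  0.0503] [ 0.56 -0.18  0.1 ] 0.021686485298757465 0.009151239314064696
```

View pics/s7.png

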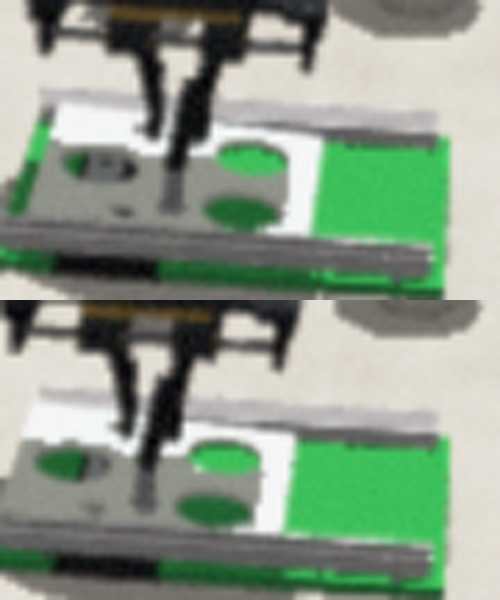

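```bash
python3 - <<'E'
from h import *
b=np.array([.5313,-.1377]);th=.0633;Rm=np.array([[np.cos(th),-np.sin(th)],[np.sin(th),np.cos(th)]])
# predicted side appearance of plate mid-holes etc for flat vs tilted, matched by rendering plate mask (bright px)
s=np.load("s7.npy").astype(int); p5=np.load("s5.npy").astype(int)
def top(o,tilt,x,y,h=.006):  # pivot at near edge
    d=x+.09; return [*(b+Rm@[o-.09+d*np.cos(tilt)-h*np.sin(tilt),y]),.012+d*np.sin(tilt)+h*np.cos(tilt)]
f=lambda p:((p-[255,168]+.5)*[500/90,300/54]-.5).round(0).tolist()
for n,o,t in(("tilted@.042",.042,.065),("flat@.06",.060,0),("flat@.064",.064,0),("tilted@.06",.06,.065)):
    print(n,"farR,nearR,openL centre,openNearR,hole L, bar L end", f(w2px("side",[top(o,t,.09,-.075),top(o,t,-.09,-.075),top(o,t,.03,.055),top(o,t,0,.054,.052)])))
E
```

```text
tilted@.042 farR,nearR,openL centre,openNearR,hole L, bar L end [[62.0, 108.0], [324.0, 141.0], [124.0, 213.0], [176.0, 156.0]]
flat@.06 farR,nearR,openL centre,openNearR,hole L, bar L end [[35.0, 121.0], [297.0, 139.0], [95.0, 222.0], [142.0, 161.0]]
flat@.064 farR,nearR,openL centre,openNearR,hole L, bar L end [[30.0, 120.0], [291.0, 139.0], [89.0, 221.0], [136.0, 161.0]]
tilted@.06 farR,nearR,openL centre,openNearR,hole L, bar L end [[36.0, 106.0], [298.0, 139.0], [96.0, 211.0], [148.0, 154.0]]
```

```bash
python3 - <<'E'
from h import *
for n in("s3","s5","s6","s7"):
    s=np.load(n+".npy"); g=cv2.cvtColor(s,6).astype(float)
    # left locating hole: dark spot on shaded plate
    w={"s3":(278,201),"s5":(276,202),"s6":(272,203),"s7":(271,203)}[n]
    P=g[w[1]-4:w[1]+8,w[0]-5:w[0]+8]; print(n); print(P.round(0).astype(int) if n in("s5","s7") else "")
    # far-right white corner: column profile just inside
    c={"s3":283,"s5":270,"s6":266,"s7":266}[n]; print(c,s[180:206,c].min(1).tolist())
E
```

```text
s3

283 [208, 211, 212, 206, 187, 178, 181, 192, 218, 227, 235, 209, 229, 231, 154, 129, 105, 66, 61, 98, 132, 136, 140, 133, 116, 109]
s5
[[ 97  99  96  98  98  96  57  35  79 136 143 145 141]
 [ 99 102 100 100  99  81  56  55  98 136 143 146 144]
 [114 113 110 111 110  98  97 106 134 143 145 145 143]
 [142 135 136 134 139 141 140 143 143 146 145 144 142]
 [144 142 144 145 144 144 147 145 143 144 144 145 142]
 [146 144 145 145 145 144 144 143 144 149 143 142 135]
 [145 146 144 139 136 136 138 142 145 145 145 144 121]
 [147 145 143 133 117 106 108 117 138 146 146 142 117]
 [142 140 141 140 118  95  81  99 127 141 146 143 131]
 [129 123 134 141 139 131 122 131 136 143 142 141 139]
 [105 113 121 118 117 120 121 123 121 123 125 127 131]
 [100 100 102  95  91  91  95  88  92  91  96 100 103]]
270 [214, 218, 214, 210, 182, 184, 206, 236, 243, 244, 244, 245, 244, 230, 135, 82, 48, 47, 66, 80, 112, 138, 141, 138, 141, 134]
s6

266 [215, 218, 217, 218, 191, 188, 214, 242, 244, 245, 245, 244, 241, 219, 123, 62, 36, 34, 39, 56, 109, 135, 140, 139, 139, 136]
s7
[[ 80  81  73  53  82 102 109 114 130 143 145 144 142]
 [114 108  94  87 115 129 129 140 145 145 148 147 142]
 [143 141 138 141 142 144 146 147 145 147 145 147 141]
 [144 147 145 146 144 146 147 148 148 145 146 146 139]
 [147 146 146 146 142 140 143 141 146 146 145 146 126]
 [146 146 143 136 130 125 129 132 145 146 144 144 121]
 [144 145 147 131 121 109 107 118 139 145 145 144 142]
 [143 141 142 142 135 119 116 129 137 145 146 146 144]
 [129 130 127 127 127 124 119 135 140 139 140 140 142]
 [ 95  98  97 103 105 107 114 121 121 120 122 125 123]
 [110 112 105 105 103 102 105 102  93  90  91  93  95]
 [109 112 111 114 116 117 113 117 111 110 110 109 108]]
266 [215, 216, 219, 216, 188, 186, 207, 238, 244, 244, 244, 244, 234, 170, 112, 63, 34, 32, 29, 46, 97, 136, 137, 141, 140, 138]
```

>>> drive_tool(
  motion=[
    {"dx": 0, "dy": 0.01, "dz": 0, "yaw": 0, "grip": 0.5},
    {"dx": 0, "dy": 0.01, "dz": 0, "yaw": 0, "grip": 0.5},
    {"dx": 0, "dy": 0.01, "dz": 0, "yaw": 0, "grip": 0.5},
    {"dx": 0, "dy": 0.01, "dz": 0, "yaw": 0, "grip": 0.5},
    {"dx": 0, "dy": 0, "dz": 0, "yaw": 0, "grip": 0.5},
  ],
)

```text
time: 13.52
position: [0.5935, -0.1368, 0.0503]
tool_rot: [-0.0, 0.684, 0.729, 0.0]
contact_force: [0.0, -0.2, 0.2]
opening: 0.0218
grip_force: 0.0
```

```bash
cat > trk.py <<'E'
import sys
from h import *
o=bot.observe();print(o['time'],np.round(o['position'],4),np.round(o['contact_force'],2),np.round(o['moment'],2),round(o['opening'],4),round(o['grip_force'],2))
if len(sys.argv)>1: np.save(sys.argv[1]+".npy",grab_frame("side"))
def hole(s,c0,r0=204):
    g=cv2.cvtColor(s,6).astype(float)[r0-3:r0+4,c0-4:c0+5]; w=np.clip(140-g,0,None)
    w[5:,:]*=(g[5:,:]>0); y,x=np.mgrid[r0-3:r0+4,c0-4:c0+5]
    m=w*(np.hypot((x-c0)/3.5,(y-r0-.8)/2.2)<1); return (m*x).sum()/m.sum(),(m*y).sum()/m.sum()
def edge(s,r):  # subpixel near-edge column
    w=s[r,300:330].min(1).astype(float); i=np.where((w[:-1]>150)&(w[1:]<=150))[0][-1]; return 300+i+(w[i]-150)/(w[i]-w[i+1])
def front(s,c): # row where right-side white plate begins under far rail, and shade lines
    w=s[183:192,c].min(1).astype(float); i=np.argmax(w>225); return 183+i-(w[i]-225)/(w[i]-w[i-1])
for n,c in(("s5",277),("s6",273),("s7",271))+((((sys.argv[1]),271),) if len(sys.argv)>1 else ()):
    s=np.load(n+".npy"); print(n,"hole",np.round(hole(s,c,205),2),"edge",[round(edge(s,r),2) for r in(194,197,200,203)],"front",[round(front(s,k),2) for k in(266,268,270)])
E
python3 trk.py s8
```

```text
13.5167 [ 0.5935 -0.1368  0.0503] [ 0.04 -0.22  0.22] [-0.06  0.09 -0.01] 0.0218 0.0
s5 hole [276.71 205.72] edge [np.float64(312.72), np.float64(312.23), np.float64(311.92), np.float64(311.37)] front [np.float64(186.43), np.float64(186.58), np.float64(186.63)]
s6 hole [271.91 205.46] edge [np.float64(308.15), np.float64(307.73), np.float64(307.23), np.float64(306.74)] front [np.float64(186.39), np.float64(186.65), np.float64(186.83)]
s7 hole [271.32 205.52] edge [np.float64(307.8), np.float64(307.23), np.float64(306.91), np.float64(306.37)] front [np.float64(186.58), np.float64(186.78), np.float64(187.11)]
s8 hole [270.76 206.58] edge [np.float64(306.95), np.float64(306.44), np.float64(305.95), np.float64(305.45)] front [np.float64(189.77), np.float64(189.78), np.float64(189.79)]
```

```bash
python3 - <<'E'
from h import *
g=cv2.cvtColor(np.load("s8.npy"),6); print(g[199:213,262:280])
g=cv2.cvtColor(np.load("s7.npy"),6); print(g[199:211,262:280])
E
```

```text
[[ 76  75  71  72  75  68  66  45  79  97 101 110 138 146 146 140  82  46]
 [ 78  72  75  74  77  74  58  47  89 101 104 117 138 144 148 140  94  74]
 [101  84  84  75  78  78  54  63  99 108 116 131 143 146 145 141  98  79]
 [132 112 111 102 103 105  89 105 123 130 138 144 146 147 147 143  99  79]
 [144 144 145 142 142 142 143 142 144 147 144 146 147 145 145 143  95  82]
 [147 149 145 146 148 147 146 145 148 144 145 145 148 148 146 138  95  80]
 [145 145 147 147 146 144 146 142 137 138 140 142 146 148 146 123  91  84]
 [143 143 142 144 142 144 137 123 112 104 113 137 144 146 145 113  98  87]
 [125 124 121 131 127 127 115 104 103  96  94 124 139 139 136 119 109 103]
 [ 93  93  92  93  93  97  97  99  99 106 112 118 117 121 123 121 120 118]
 [110 106 106 109 107 109 104 105 103  99 103 100  95  92  91  92  90  93]
 [ 97 102 103 104 107 111 110 118 119 117 117 116 109 108 109 111 104 108]
 [ 99  99  97 101  98 100  98 100 100 101  96  94  99  96 101 101 105 106]
 [ 92  89  90  86  87  91  91  91  94  97  99  97  94  91  97  95 100  97]]
[[131 112 100  90  80  81  73  53  82 102 109 114
[... 151 characters left out ...]
145 147 145 147 141 104]
 [144 145 145 144 144 147 145 146 144 146 147 148 148 145 146 146 139 107]
 [147 145 144 145 147 146 146 146 142 140 143 141 146 146 145 146 126 100]
 [143 146 147 146 146 146 143 136 130 125 129 132 145 146 144 144 121  92]
 [146 148 145 146 144 145 147 131 121 109 107 118 139 145 145 144 142 113]
 [142 142 143 146 143 141 142 142 135 119 116 129 137 145 146 146 144 130]
 [122 124 123 131 129 130 127 127 127 124 119 135 140 139 140 140 142 141]
 [ 94  95  92  89  95  98  97 103 105 107 114 121 121 120 122 125 123 123]
 [108 109 107 110 110 112 105 105 103 102 105 102  93  90  91  93  95  90]
 [ 97 104 106 106 109 112 111 114 116 117 113 117 111 110 110 109 108 106]]
```

The plate's far edge has dropped about 3 px on the right and about 2 px on the left, matching a plate lying flat. Nothing is pressing on it now. I'll let go and lift away.

>>> drive_tool(
  motion=[
    {"dx": 0, "dy": 0, "dz": 0, "yaw": 0, "grip": 0},
    {"dx": 0, "dy": 0, "dz": 0, "yaw": 0, "grip": 0},
    {"dx": 0, "dy": 0, "dz": 0, "yaw": 0, "grip": 0},
    {"dx": 0, "dy": 0, "dz": 0, "yaw": 0, "grip": 0},
    {"dx": 0, "dy": 0, "dz": 0, "yaw": 0, "grip": 0},
  ],
)

```text
time: 13.98
position: [0.5934, -0.1368, 0.0503]
tool_rot: [-0.0, 0.684, 0.729, 0.0]
contact_force: [0.8, 1.3, 0.0]
opening: 0.0417
grip_force: 0.0
```

>>> drive_tool(
  motion=[
    {"dx": 0, "dy": 0, "dz": -0.3, "yaw": 0, "grip": 0},
    {"dx": 0, "dy": 0, "dz": -0.8, "yaw": 0, "grip": 0},
    {"dx": 0, "dy": 0, "dz": -0.8, "yaw": 0, "grip": 0},
    {"dx": 0, "dy": 0, "dz": -0.8, "yaw": 0, "grip": 0},
    {"dx": 0, "dy": 0, "dz": -0.3, "yaw": 0, "grip": 0},
  ],
)

```text
time: 14.4
position: [0.5949, -0.1375, 0.1444]
tool_rot: [0.002, 0.685, 0.729, 0.001]
contact_force: [0.9, -0.2, -0.1]
opening: 0.0431
grip_force: 0.0
```

>>> drive_tool(
  motion=[
    {"dx": 0, "dy": -0.7, "dz": -0.3, "yaw": 0, "grip": 0},
    {"dx": 0, "dy": -0.7, "dz": -0.3, "yaw": 0, "grip": 0},
    {"dx": 0, "dy": -0.5, "dz": 0, "yaw": 0, "grip": 0},
    {"dx": 0, "dy": 0, "dz": 0, "yaw": 0, "grip": 0},
    {"dx": 0, "dy": 0, "dz": 0, "yaw": 0, "grip": 0},
  ],
)

```text
time: 14.82
position: [0.5364, -0.1403, 0.1586]
tool_rot: [-0.0, 0.685, 0.729, 0.001]
contact_force: [0.0, -0.6, 0.6]
opening: 0.0437
grip_force: 0.0
```

```bash
python3 trk.py s9 | sed -n '1p;5,6p'; python3 - <<'E'
from h import *
a=cv2.cvtColor(np.load("s8.npy"),6).astype(int);b=cv2.cvtColor(np.load("s9.npy"),6).astype(int)
print(b[199:209,262:280]); d=np.abs(a-b)
print("bowl/other diff", [(d[r0:r1,c0:c1]>40).sum() for r0,r1,c0,c1 in((150,175,316,346),(225,260,250,340))])
E
```

```text
14.8167 [ 0.5364 -0.1403  0.1586] [ 0.03 -0.64  0.58] [-0.06  0.01 -0.01] 0.0437 0.0
s9 hole [270.72 206.54] edge [np.float64(306.92), np.float64(306.44), np.float64(305.84), np.float64(304.0)] front [np.float64(189.78), np.float64(189.79), np.float64(189.82)]
[[126 122  95  83  89 119 120  84 140 175 181 136 140 155 153 141  88  43]
 [ 88  81  73  75  71  80  66  63 141 167 171 134 140 145 146 140  96  75]
 [ 97  86  81  75  76  75  57  67 107 117 130 134 144 143 145 139  99  77]
 [132 111 110  98 103 101  89 104 121 129 138 144 144 146 147 142  97  80]
 [146 139 144 142 143 141 140 144 144 146 145 148 145 147 146 142  95  81]
 [146 144 144 145 146 147 145 145 145 144 145 144 144 144 146 136  94  82]
 [146 145 146 146 145 145 145 137 135 134 139 141 147 144 142 123  90  81]
 [143 142 142 144 143 141 137 123 112 104 111 135 144 146 141 115  98  88]
 [123 125 121 131 128 126 114 100  96  95  96 124 139 142 140 117 109 103]
 [ 91  94  89  95  93  98  93  98  99 102 110 119 117 119 123 121 121 112]]
bowl/other diff [np.int64(8), np.int64(636)]
```

```bash
python3 -c "
from cell import ticket
print(ticket.finish_job())"
```

```text
the job is handed in; nothing more can be done
None
```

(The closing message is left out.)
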